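Clamp the bracket under the wing nut

ROBOT

A 6-joint arm with a two-finger parallel gripper is mounted at the origin on the work surface. World frame = base frame: x ahead of the robot, y to its left, z up, the work surface at z = 0. Lengths are in mm, angles in rad, forces in N, time in s.
With the tool pointing down it reaches from about 300 to 750 mm from the base axis. Payload 8.5 kg.
Tool frame: the origin (TCP) lies midway between the tips of the shut fingers; the grasp point (between the pads) lies 19 mm behind it; x points along the fingers, y is the direction in which the jaws open and shut, and the axes are right-handed (so a half turn about x gives the same grasp; the last joint's range is limited). The gripper opens to 88 mm and grips with 3 to 60 N. Pads are 18 mm wide; open, the fingers measure 123 mm over their backs; the gripper's body (75 mm by 187 mm) begins 45 mm behind the grasp point.
Start: joints at [0.951, 0.381, 1.297, -0, 1.464, -0.215], TCP at [216.599, 505.535, 238.748] pointing down, gripper open.
Joint ranges: [-3.11, 3.11], [-0.89, 2.33], [0.22, 2.48], [-1.42, 4.56], [0.17, 2.85], [-2.88, 2.88]. Speed limits (rad/s): [2.39, 2.39, 3.14, 3.14, 3.14, 3.14].

INTERFACE

Orientations are given as a rotation vector (axis times angle).
In Python, from station import ctrl gives the robot as it stands.
- The arm moves only by the tool play_rows, never from a script. Its argument "rows" is one flat list of numbers, 7 for each row, row after row: the turn, a rotation vector about the tool's x, y, z in rad, then the shift along the tool's x, y, z in cm, then the opening, from 0 (shut) to 1 (fully open). A call has 1 to 10 rows; each row shifts and turns the commanded pose from where the row before left it, along the tool's axes as they then stand; what a row does not reach is not made up. A row lasts 1/10 s, in which the tool goes at most 50 mm and 8.59 degrees, less where a joint would pass 70% of its speed; a pose out of reach is approached as far as the arm can. A call is refused whole if a number of a shift passes 5 or a number of a turn 0.15, either way. A call with a gripper value outside its range is refused whole. The fingers move at their own pace and stop on an object; "grip_force" is the grip in N (left out, the last holds). Time passes only in rows, so rows that do not move let the fingers close. It gives the time, the measured TCP pose, the force and the opening at its end, in the units of the state.
- ctrl.observe(): the state, without advancing time (a new reading comes with each control period).
- ctrl.read_camera(name): name is "scene" or "top"; returns a dict with "img" (480x640x3 uint8, blue, green, red), "fx", "fy", "cx", "cy" (pixels), "cam_to_world" (4x4, takes a point from camera to world coordinates). Camera axes: x right, y up, looking along -z (the intrinsics and any distortion apply to the point x, -y, -z); pixel columns grow to the right and rows downward; lengths in mm; the calibration is good to about 2 mm. A picture is of the moment at which its call begins. There is no depth.
- ctrl.finish_job(): hands the job in, once; it reports no verdict.
Trained networks look in the newest picture that a camera, given by its name, has taken for a name from the list of things; names that differ only in an ending like _2 or _b are one class to them, and where a whole thing is asked for, a point or a joint stands for the part that bears it (a point fixed in the world has none). Each returns a list of dicts, best first, with "p" (0 to 1); they miss things now and then, are a little off and sometimes report something else, mostly with a low value. They report only what shows in the picture. A call takes as long as a camera call. They do not tell look-alikes from the thing itself.
- ctrl.regions_of(camera, label): "region" (480x640 bool, what is visible of it) and "centre" ([column, row] in pixels, amid what is visible of it).
The state is a dict: "time": time; "joints": joint angles; "qd": joint speeds; "effort": joint torques, N m; "eef_pos": TCP position; "tcp_rot": TCP orientation; "ft_force": force on the tool from outside, world axes, zero at the start; "wrist_torque": the same for the moment, N m; "finger_gap": finger opening in mm.
Only numpy, scipy, OpenCV 4.12 (cv2) and the standard library are available. Lean on these libraries where they do the work, as an engineer would, in place of code of your own. Each camera call takes 0.05 s, during which the arm holds its last target. There are 200 camera calls.

TASK

Clamp the loose bracket in the jig, using a fingertip only: push the clamp strap round by its upright peg until it lies over the bracket against its stop pin, then stroke the wings of the big wing nut round, clockwise seen from above, until the nut is fully tight and will turn no further. Push the wings from one side only and never pinch the nut, do not shift or lift the bracket, and leave everything else on the jig and table where it is.

Things in the scene. Friction and masses are not known exactly. Their poses are not given: they have to be found in the camera images.
- jig: Fixed green base plate 250 x 300 x 20 mm (x, y, z); origin at the centre of its underside on the table, z up. In its frame the vertical stud (the nut's axis), 15 mm thick, stands at x 20, y -30 mm, top at z 110 mm.
- column_top (a point): Top centre of the plain upright steel column on the jig, 16 mm thick, 200 mm above the table, 72 mm from the stud on the jig's +x side. Keep the gripper's body off it: it prevents circling the nut in one sweep.
- stop_pin (a point): Top centre of the strap's stop pin, 8 mm thick, 61 mm above the table.
- strap (a joint): Angle (rad) of the dark steel strap about the stud: 0 = pointing to the jig's -x, growing clockwise seen from above to 1.571 = pointing to the jig's +y, over the bracket, stopped. 120 x 30 x 8 mm, from 15 mm behind the axis to 105 mm in front plus a 15 mm round end; top at most 62 mm above the table; foot under it 75 mm from the axis. Friction about 1 N at the peg; stays where left.
- strap_peg (a point): Centre of the top of the round steel peg that stands up on the strap, 105 mm from the stud axis; peg 16 mm thick, 37 mm tall above the strap. Top about 95 to 99 mm above the table.
- wing_nut (a joint): Rotation (rad) of the wing nut: grows as it is turned clockwise seen from above (tightening), stops hard at 8.5 = fully tight; starts between 0.3 and 3. At 0 its wings lie along the jig's x. A full turn lowers nut and strap by 3 mm. Friction about 0.06 N m (2 to 3 N at a wing); stays where left.
- nut_mid (a point): Point on the nut's axis at mid height of the wings, 87 to 91 mm above the table; its x axis points along one wing, the other is opposite; turns with the nut. Steel nut 76 mm across: two upright wings 8 to 38 mm from the axis, 6.4 mm thick (lobes 9 mm), from 15 mm below to 15 mm above this point. Hub 29 mm thick, its top 3 mm below; the stud ends 19 to 23 mm above.
- drive_faces: The two wing faces to push on for tightening clockwise (on the wing along the nut's +x: its +y face; on the other wing: its -y face). Origin on the nut's axis, at the strap's underside; moves with the nut.
- back_faces: The two opposite wing faces, pushed only when loosening. Origin as drive_faces. Touching drive and back faces at the same time counts as pinching.
- bracket: Loose bare aluminium angle bracket to be clamped, lying on the jig just beyond the stud on the jig's +y side: plate 60 x 88 x 8 mm (x, y, z) with a flange 6 mm thick and 30 mm tall at its +y end. Origin at the centre of the plate's underside. About 0.35 kg. Do not shift or lift it.
- socket: Bystander: loose steel wrench socket 24 mm thick, 34 mm tall, upright on the jig. Origin under its centre.
- jar: Bystander: loose small white jar 40 mm thick, 50 mm tall, on the jig. Origin under its centre.
- spare_bracket: Bystander: a second bracket like the first, lying on the table. Origin under its plate.
- mug: Bystander: white mug 80 mm wide, 90 mm tall. Origin under its centre.
- driver: Bystander: screwdriver lying on the table.
- tape: Bystander: roll of grey tape 80 mm wide, 25 mm tall, lying flat. Origin under its centre.
- clamp_head: The clamp's moving head on the stud: it carries the strap and the wing nut and sinks 3 mm per turn of the nut. Origin on the stud axis at the strap's underside; about 50 mm above the table when tight, 54 mm when loosest. Its force on the bracket is the clamping force of the strap's foot.
Things that resemble listed ones, but are neither listed nor needed, are in the scene too. What is shaped like the bracket but green, purple or red is not meant.

How it is judged (in metres and radians):
On the way, in this order (a step that is already met when the one before it is completed fails the run):
1. the strap lies over the bracket against its stop (joint above 1.45) while the nut is still loose (below 7) (value of joint strap above 1.45 rad and value of joint wing_nut below 7 rad), for 0.1 s.
2. the wing nut is tight (above 8.3 rad) (value of joint wing_nut above 8.3 rad), for 0.1 s.
At the end, for the whole second after the job is handed in: Strap over the bracket (joint strap above 1.45 rad), wing nut tight (joint wing_nut above 8.3 of 8.5 rad), the strap's foot pressing on the bracket (over 1 N), bracket at rest (value of joint strap above 1.45 rad and value of joint wing_nut above 8.3 rad and contact force between clamp_head and bracket above 1 N and linear speed of bracket below 0.02 m/s); the robot touches nothing.
It fails at once if the nut is pinched: a drive face and a back face of its wings pressed by the fingers at once (over 3 N each) (contact force between the fingers and drive_faces above 3 N and contact force between the fingers and back_faces above 3 N).
It fails at once if the bracket is shifted or lifted by more than 15 mm (distance of bracket from where it was at the start of the episode above 0.015 m).
It fails at once if a bystander (socket, jar, spare bracket, mug, screwdriver or tape) is moved by more than 25 mm (distance of any of socket, jar, spare_bracket, mug, driver, tape from where it was at the start of the episode above 0.025 m).
It also fails if it takes over 50 s, if anything falls off the work surface, if the arm or the gripper's body presses on something with over 40 N, if the wrist force passes 120 N, or if a joint passes its speed limit or range.

## Working session

There is one attempt and no reset: what is moved stays moved. The work goes in short steps, Python scripts to look and compute and a tool call to move; the robot and the scene stay as the last step left them, time stands still between calls to the robot, and variables do not carry over. Pictures are saved under pics/ and viewed, about 8 in all and at most 12, crops included, and the job is handed in when it is done.

Besides the shell and the picture viewer there is one more tool, called after "Emit:" by a JSON object that holds its "op" and its "data", one argument or row to a line. play_rows: Moves the arm, as the interface text tells. Its arguments: {"type":"object","properties":{"rows":{"type":"array"},"grip_force":{"type":"number"}},"required":["rows"]}

```bash
mkdir -p pics; ls; cat > h.py <<'E'
import numpy as np, cv2
from station import ctrl
def ray(c,u,v):
    M=np.array(c["cam_to_world"]); d=M[:3,:3]@np.array([(u-c["cx"])/c["fx"],-(v-c["cy"])/c["fy"],-1]); return M[:3,3],d
def atz(c,u,v,z):
    o,d=ray(c,u,v); return o+d*(z-o[2])/d[2]
def proj(c,p):
    M=np.array(c["cam_to_world"]); q=M[:3,:3].T@(np.array(p)-M[:3,3]); return c["cx"]+c["fx"]*q[0]/-q[2], c["cy"]-c["fy"]*q[1]/-q[2]
E
python3 - <<'E'
from h import *
s=ctrl.observe(); print({k:np.round(v,3) for k,v in s.items()})
for n in("scene","top"):
    c=ctrl.read_camera(n); cv2.imwrite(f"pics/{n}0.png",c["img"]); print(n,[k for k in c],c["fx"],np.round(c["cam_to_world"],3).tolist())
    for l in["jig","column_top","stop_pin","strap","strap_peg","wing_nut","nut_mid","bracket","socket","jar"]:
        try:
            for r in ctrl.regions_of(n,l)[:3]: print(l,round(r["p"],2),np.round(r["centre"]),int(r["region"].sum()))
        except Exception as e: print(l,e)
E
```

```text
pics
{'time': np.float64(0.0), 'joints': array([ 0.951,  0.381,  1.298,  0.   ,  1.464, -0.215]), 'qd': array([0.   , 0.001, 0.   , 0.001, 0.001, 0.001]), 'effort': array([-1.0000e-03, -4.3793e+01, -2.2455e+01,  7.1000e-02,  3.5000e-02,
       -0.0000e+00]), 'eef_pos': array([216.449, 505.319, 238.163]), 'tcp_rot': array([ 0.317,  1.548, -0.319]), 'ft_force': array([0.497, 0.403, 0.431]), 'wrist_torque': array([ 0.004,  0.048, -0.044]), 'finger_gap': np.float64(88.545)}
scene ['img', 'fx', 'fy', 'cx', 'cy', 'cam_to_world'] 527.5530630807897 [[0.024, -0.825, 0.564, 1225.015], [1.0, 0.022, -0.012, -22.492], [-0.003, 0.564, 0.825, 1144.945], [0.0, 0.0, 0.0, 1.0]]
jig 0.73 [307. 258.] 357
jig 0.71 [304. 288.] 9648
column_top 0.88 [307. 288.] 9815
stop_pin 0.83 [306. 293.] 9675
stop_pin 0.58 [304. 262.] 437
strap 0.69 [308. 261.] 448
strap_peg 0.96 [305. 259.] 391
wing_nut 0.75 [300. 282.] 220
nut_mid 0.6 [299. 283.] 188
bracket 0.96 [354. 201.] 752
bracket 0.58 [336. 282.] 916
bracket 0.57 [414. 240.] 886
jar 0.72 [269. 319.] 354
top ['img', 'fx', 'fy', 'cx', 'cy', 'cam_to_world'] 449.2564115379231 [[-0.001, 0.991, -0.132, 345.572], [-1.0, -0.001, 0.002, -19.911], [0.002, 0.132, 0.991, 1410.273], [0.0, 0.0, 0.0, 1.0]]
jig 0.85 [321. 226.] 6797
jig 0.54 [325. 211.] 157
column_top 0.69 [323. 226.] 6496
stop_pin 0.56 [321. 225.] 6908
strap 0.69 [321. 233.] 345
strap 0.52 [455. 261.] 273
strap_peg 0.58 [321. 234.] 316
nut_mid 0.45 [320. 225.] 6875
bracket 0.97 [295. 225.] 567
bracket 0.93 [218. 201.] 580
bracket 0.9 [234. 264.] 575
socket 0.6 [322. 213.] 141
socket 0.18 [323. 226.] 6914
jar 0.47 [349. 188.] 161
```

```bash
python3 - <<'E'
import cv2
a=cv2.imread("pics/scene0.png")[195:375,200:440]; cv2.imwrite("pics/sc.png",cv2.resize(a,(800,600),interpolation=3))
a=cv2.imread("pics/top0.png")[165:285,240:400]; cv2.imwrite("pics/tc.png",cv2.resize(a,(800,600),interpolation=3))
E
```

```text
(no output)
```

View pics/scene0.png

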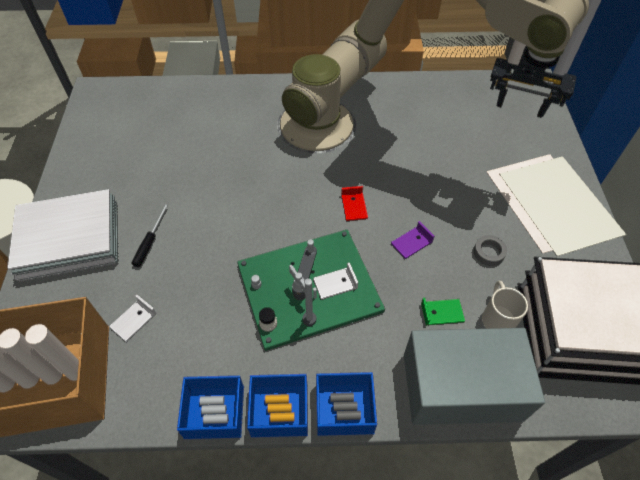

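View pics/sc.png

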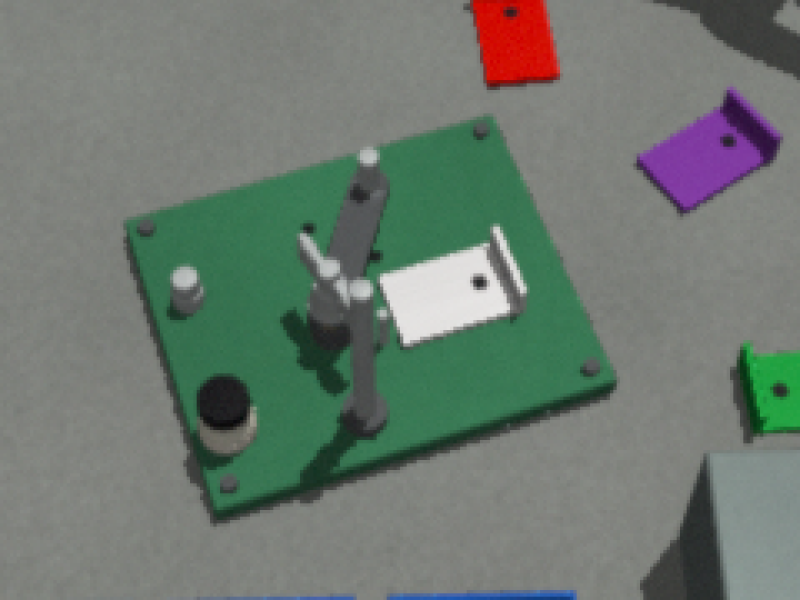

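View pics/tc.png

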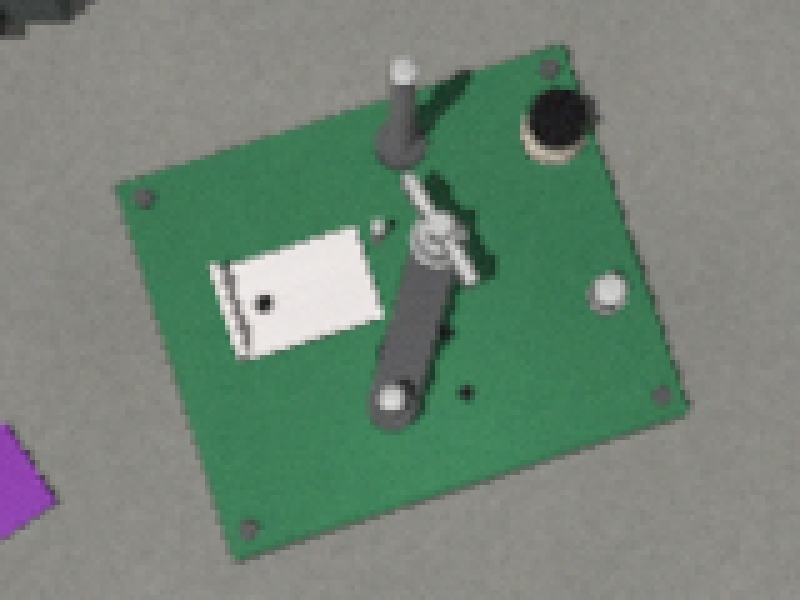

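The bracket meant is the white one on the jig, beyond the stud on its +y side (scene px 336,282; top px 295,225). The red, purple and green ones are look-alikes, and the white one at scene (132,318) is the spare. Both crops confirm this. In the top crop the stud is at about (438,228), the peg at (391,397), the column top at (403,72) and the wings run (408,180)–(472,280).

```bash
python3 - <<'E'
from h import *
from scipy.spatial.transform import Rotation as R
t=ctrl.read_camera("top"); s=ctrl.read_camera("scene")
T=lambda u,v:(240+u/5-.4,165+v/5-.4); S=lambda u,v:(200+u*.3-.35,195+v*.3-.35)
loc=np.array([[125,-150],[125,150],[-125,150],[-125,-150]])
for c,px in((t,[T(565,45),T(118,187),T(236,560),T(688,406)]),(s,[S(217,514),S(613,380),S(490,118),S(128,222)])):
    W=np.array([atz(c,*p,20)[:2] for p in px]); print(np.round(W))
    a=W-W.mean(0); yaw=np.arctan2((loc[:,0]*a[:,1]-loc[:,1]*a[:,0]).sum(),(loc*a).sum()); Rm=np.array([[np.cos(yaw),-np.sin(yaw)],[np.sin(yaw),np.cos(yaw)]])
    print("jig",W.mean(0),yaw,"stud",W.mean(0)+Rm@[20,-30], "resid",np.round(a-loc@Rm.T,1).tolist())
    if c is t: Y=yaw;RJ=Rm
def tri(p,q):
    o1,d1=ray(t,*p);o2,d2=ray(s,*q);A=np.c_[d1,-d2];k=np.linalg.lstsq(A,o2-o1,rcond=None)[0];x,y=o1+d1*k[0],o2+d2*k[1];return (x+y)/2,np.linalg.norm(x-y)
for n,p,q in(("column",T(403,70),S(362,287)),("stud",T(441,221),S(330,267)),("peg",T(391,396),S(369,157)),("pin",T(378,227),S(383,314)),("wingUL",T(408,180),S(345,297)),("wingLR",T(472,278),S(305,240))):
    print(n,*[np.round(v,1) for v in tri(p,q)])
a=atz(t,*T(408,178),103)-atz(t,*T(473,280),103); print("wing mid",(atz(t,*T(408,178),103)+atz(t,*T(473,280),103))/2,"nut mod pi",(Y-np.arctan2(a[1],a[0]))%np.pi)
st=ctrl.observe(); M=R.from_rotvec(st["tcp_rot"]).as_matrix(); print(np.round(M,3), "tool y yaw",np.arctan2(M[1,1],M[0,1]),"z yaw",np.arctan2(M[1,2],M[0,2]))
E
```

```text
[[ 741. -137.]
 [ 649.  147.]
 [ 414.   70.]
 [ 510. -211.]]
jig [578.7304381  -32.55611921] 0.3170403003596454 stud [607.08635579 -54.82587296] resid [[-2.9, -0.5], [-1.4, -2.3], [1.2, -0.6], [3.1, 3.4]]
[[ 747. -133.]
 [ 653.  146.]
 [ 421.   71.]
 [ 510. -208.]]
jig [582.74611656 -31.27699033] 0.314536546795857 stud [611.04618746 -53.61767043] resid [[-0.9, 1.9], [-2.5, -4.4], [3.4, -1.9], [0.0, 4.4]]
column [676.  -31.1 199.8] 1.1
stud [608.7 -53.8 112. ] 1.8
peg [507.  -25.   95.3] 0.4
pin [615.9 -17.4  57.9] 0.2
wingUL [633.1 -39.1 113.1] 7.6
wingLR [577.3 -72.   96.9] 2.6
wing mid [605.79068254 -54.55499574 103.        ] nut mod pi 2.9024629733953087
[[-0.     0.394  0.919]
 [-0.     0.919 -0.394]
 [-1.    -0.     0.   ]] tool y yaw 1.1660261233156075 z yaw -0.4047702033746839
```

Emit:
{"op": "play_rows", "data": {
  "rows": [-0.144,0,0,0,0,0,0,-0.144,0,0,0,0,0,0,-0.144,0,0,0,0,0,0,-0.144,0,0,0,0,0,0,-0.144,0,0,0,0,0,0,0,0,0,0,-4,0,0,0,0,0,0,-4,1,0,0,0,0,0,-4,1,0,0,0,0,0,-4,1,0,0,0,0,0,-4,1,0]
}}

```text
time: 2.2
eef_pos: [317.2, 326.4, 238.9]
tcp_rot: [-0.247, 1.556, 0.248]
ft_force: [0.8, 0.3, 0.6]
finger_gap: 10.1
```

Emit:
{"op": "play_rows", "data": {
  "rows": [0,0,0,0,-4,1,0,0,0,0,0,-4,1,0,0,0,0,0,-4,1,0,0,0,0,0,-4,1,0,0,0,0,0,-4,0,0,0,0,0,0,-4,0,0,0,0,0,0,-4,0,0,0,0,0,0,-4,0,0,0,0,0,0,-4,0,0,0,0,0,0,0,0,0]
}}

```text
time: 3.2
eef_pos: [467.5, -5.7, 238.5]
tcp_rot: [-0.245, 1.557, 0.243]
ft_force: [0.3, 0.9, 0.0]
finger_gap: 0.6
```

```bash
cat >> h.py <<'E'
from scipy.spatial.transform import Rotation as R
ST=np.array([608.5,-54.,0]); Y=.316; RZ=R.from_euler("z",Y).as_matrix()
def st():
    s=ctrl.observe(); M=RZ.T@R.from_rotvec(s["tcp_rot"]).as_matrix()
    print("t",round(float(s["time"]),2),"jig",np.round(RZ.T@(s["eef_pos"]-ST),1),"zyaw",np.round(np.arctan2(M[1,2],M[0,2]),3),"tilt",np.round(M[:,0],3),"F",np.round(RZ.T@s["ft_force"],1),"gap",np.round(s["finger_gap"],1))
E
python3 -c "
from h import *
st()"
```

```text
t 3.2 jig [-119.    89.7  238.5] zyaw -0.005 tilt [ 0.    -0.001 -1.   ] F [0.6 0.8 0. ] gap 0.6
```

Emit:
{"op": "play_rows", "data": {
  "rows": [0,0,0,3,-1.5,0,0,0,0,0,3,-1.5,0,0,0,0,0,3,0,0,0,0,0,0,3,0,0,0,0,0,0,2,0,0,0,0,0,0,2,0,0,0,0,0,0,0,0,0,0]
}}

```text
time: 3.9
eef_pos: [474.4, -29.7, 77.1]
tcp_rot: [-0.246, 1.56, 0.249]
ft_force: [0.0, 0.1, 0.8]
finger_gap: 0.2
```

```bash
python3 - <<'E'
from h import *
st(); c=ctrl.read_camera("top"); a=c["img"][165:285,240:400]; b=ctrl.read_camera("scene")["img"][225:345,240:400]
cv2.imwrite("pics/p1.png",np.hstack([cv2.resize(a,(400,300),interpolation=2),cv2.resize(b,(400,300),interpolation=2)]))
E
```

```text
t 3.9 jig [-119.9   64.7   77.1] zyaw -0.0 tilt [-0.003  0.003 -1.   ] F [0.  0.1 0.8] gap 0.2
```

View pics/p1.png

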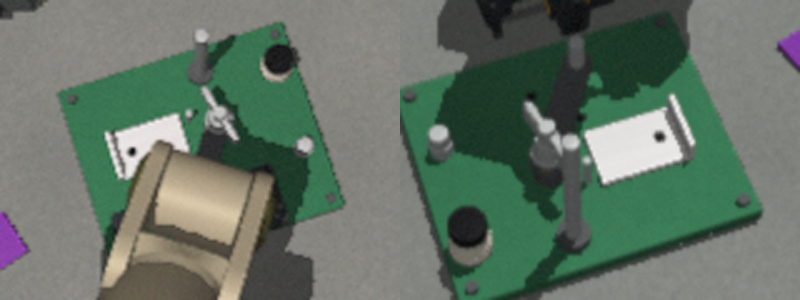

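The right half shows the shut fingers just behind the peg (about px 575,45), and the nut, bracket and bystanders are unmoved. Next is the push on the peg.

Emit:
{"op": "play_rows", "data": {
  "rows": [0,0,0,0,0,1.5,0,0,0,0,0,1,1.5,0,0,0,0,0,1.2,1.5,0,0,0,0,0,0.9,1.5,0,0,0,0,0,0.5,1.5,0,0,0,0,0,0.3,1.5,0,0,0,0,0,0,0.7,0,0,0,0,0,0,0.3,0,0,0,0,0,0,0,0]
}}

```text
time: 4.9
eef_pos: [558.8, 37.3, 79.3]
tcp_rot: [-0.248, 1.556, 0.247]
ft_force: [0.0, 0.2, 1.1]
finger_gap: 0.3
```

```bash
python3 -c "
from h import *
st()"
```

```text
t 4.9 jig [-18.9 102.2  79.3] zyaw -0.001 tilt [ 0.001 -0.001 -1.   ] F [0.1 0.2 1.1] gap 0.3
```

Emit:
{"op": "play_rows", "data": {
  "rows": [0,0,0,0,0,0.2,0,0,0,0,0,0,0.2,0,0,0,0,0,0,0.2,0,0,0,0,0,0,0,0]
}}

```text
time: 5.3
eef_pos: [563.2, 39.2, 78.4]
tcp_rot: [-0.247, 1.56, 0.248]
ft_force: [-6.1, -1.0, 1.6]
finger_gap: 0.2
```

```bash
python3 - <<'E'
from h import *
st(); b=ctrl.read_camera("scene")["img"][225:345,240:400]
cv2.imwrite("pics/p2.png",cv2.resize(b,(640,480),interpolation=2))
E
```

```text
t 5.3 jig [-14.1 102.7  78.4] zyaw -0.001 tilt [-0.003  0.001 -1.   ] F [-6.1  0.9  1.6] gap 0.2
```

View pics/p2.png

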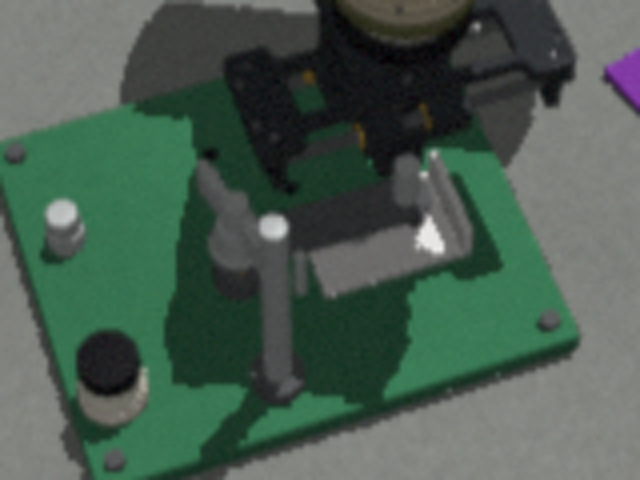

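The strap lies over the bracket with its peg at (405,175), and a 6 N reaction shows it is against the stop pin. Now I retreat and come down behind the wing at jig phi of about −166°.

Emit:
{"op": "play_rows", "data": {
  "rows": [0,0,0,0,0,-1.4,0,0,0,0,-3.5,0,0,0,0,0,0,-3.5,0,0,0,0,0,0,0,-4,0,0,0,0,0,0,-4,0,0,0,0,0,0,-4,0.2,0,0,0,0,0,-2,0.2,0,0,0,0,2.9,0,0,0,0,0,0,2.8,0,0,0,0,0,0,0,0,0,0]
}}

```text
time: 6.35
eef_pos: [596.7, -96.7, 88.6]
tcp_rot: [-0.245, 1.562, 0.25]
ft_force: [0.7, 0.2, 0.2]
finger_gap: 0.9
```

```bash
python3 - <<'E'
from h import *
st()
b=ctrl.read_camera("scene")["img"][240:330,250:370]
cv2.imwrite("pics/p3.png",cv2.resize(b,(640,480),interpolation=2))
E
```

```text
t 6.35 jig [-24.5 -36.9  88.6] zyaw -0.001 tilt [-0.005  0.004 -1.   ] F [0.7 0.  0.2] gap 0.9
```

View pics/p3.png

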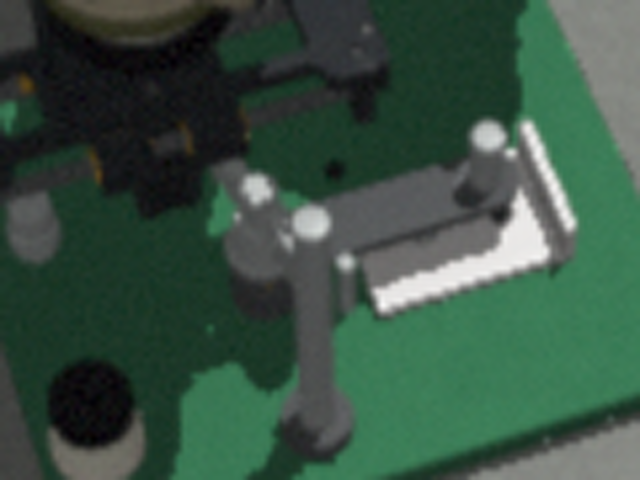

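The strap is against the pin, and the shut fingers are at about (170,170), left of the near wing on its drive side. Now I compute the stroke.

```bash
cat >> h.py <<'E'
def C(phi,rc=26,a=np.array([9,17.5]),q=4/3,t=3.4):
    f=np.radians(phi); e=np.array([np.cos(f),np.sin(f)]); n=np.array([np.sin(f),-np.cos(f)])
    w=a*np.abs(n); h=(w**q).sum()**(1/q); s=np.sign(n)*a*(w/h)**(q-1)
    return rc*e-t*n-s
def path(cur,phis):
    p=np.array(cur,float)
    for f in phis:
        d=np.round((C(f)-p)/10,1); p=p+d*10; print(f,"C",np.round(p,0),"row y,z",d[1],d[0])
E
python3 - <<'E'
from h import *
path((-24.5,-36.9),[-168]+list(range(-180,-337,-12)))
E
```

```text
-168 C [-20. -26.] row y,z 1.1 0.4
-180 C [-26. -21.] row y,z 0.5 -0.5
-192 C [-30. -15.] row y,z 0.6 -0.5
-204 C [-30. -10.] row y,z 0.5 0.0
-216 C [-30.  -4.] row y,z 0.6 0.1
-228 C [-26.   1.] row y,z 0.5 0.3
-240 C [-24.   6.] row y,z 0.5 0.3
-252 C [-20.  10.] row y,z 0.4 0.4
-264 C [-14.  15.] row y,z 0.5 0.5
-276 C [-10.  36.] row y,z 2.1 0.5
-288 C [-4. 39.] row y,z 0.3 0.6
-300 C [ 2. 39.] row y,z 0.0 0.6
-312 C [ 8. 37.] row y,z -0.2 0.6
-324 C [12. 34.] row y,z -0.3 0.4
-336 C [18. 31.] row y,z -0.3 0.5
```

Emit:
{"op": "play_rows", "data": {
  "rows": [0,0,0,-0.1,1.1,0.4,0,0,0,0,0,0.5,-0.5,0,0,0,0,0,0.6,-0.5,0,0,0,0,0,0.5,0,0,0,0,0,0,0.6,0,0,0,0,0,0,0.8,0,0,0,0,0,0,0.9,0,0,0,0,0,0,0.9,0,0,0,0,0,0,0.8,0,0,0,0,0,0,0,0.8,0]
}}

```text
time: 7.4
eef_pos: [577.9, -30.8, 92.5]
tcp_rot: [-0.247, 1.559, 0.25]
ft_force: [-3.2, 1.6, 0.1]
finger_gap: 0.4
```

```bash
python3 - <<'E'
from h import *
st()
b=ctrl.read_camera("scene")["img"][240:330,250:370]
cv2.imwrite("pics/p4.png",cv2.resize(b,(640,480),interpolation=2))
E
```

```text
t 7.4 jig [-21.9  31.6  92.5] zyaw 0.0 tilt [-0.003  0.002 -1.   ] F [-2.5  2.6  0.1] gap 0.4
```

View pics/p4.png

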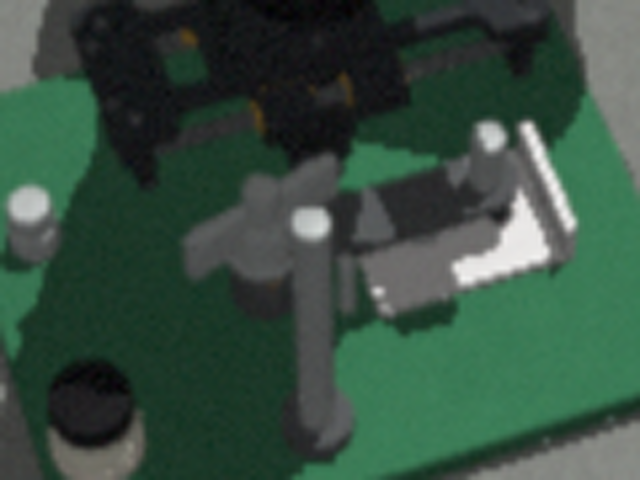

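The wing has turned with the finger (wing (330,170)–(190,250), phi about −255°), and the strap and bracket are unmoved. Continuing the stroke.

Emit:
{"op": "play_rows", "data": {
  "rows": [0,0,0,0.1,0.1,0.6,0,0,0,0,0,0.1,0.6,0,0,0,0,0,0.3,0.6,0,0,0,0,0,0.2,0.6,0,0,0,0,0,-0.2,0.6,0,0,0,0,0,-0.3,0.4,0,0,0,0,0,-0.3,0.5,0,0,0,0,0,0,0,0]
}}

```text
time: 8.25
eef_pos: [617.6, -21.7, 91.8]
tcp_rot: [-0.247, 1.555, 0.247]
ft_force: [0.5, 0.4, 0.1]
finger_gap: 0.9
```

```bash
python3 - <<'E'
from h import *
st()
E
```

```text
t 8.25 jig [18.7 27.9 91.8] zyaw -0.001 tilt [ 0.001 -0.    -1.   ] F [0.6 0.2 0.1] gap 0.9
```

Emit:
{"op": "play_rows", "data": {
  "rows": [0,0,0,0,1,-0.5,0,0,0,0,-3,0,0,0,0,0,0,-3,0,0,0,0,0,0,0,-3,-0.7,0,0,0,0,0,-3,-0.7,0,0,0,0,0,-2.6,-0.8,0,0,0,0,3,0,0,0,0,0,0,3.1,0,0,0,0,0,0,0,0,0,0]
}}

```text
time: 9.15
eef_pos: [612.5, -101.1, 87.4]
tcp_rot: [-0.245, 1.562, 0.25]
ft_force: [0.2, 0.1, -0.1]
finger_gap: 0.4
```

```bash
python3 - <<'E'
from h import *
st()
b=ctrl.read_camera("scene")["img"][240:330,250:370]
cv2.imwrite("pics/p5.png",cv2.resize(b,(640,480),interpolation=2))
path((-8,-48),[-150,-162,-174,-186,-198,-206])
E
```

```text
t 9.15 jig [-10.9 -46.   87.4] zyaw -0.001 tilt [-0.005  0.004 -1.   ] F [ 0.2 -0.  -0.1] gap 0.4
-150 C [-15. -33.] row y,z 1.5 -0.7
-162 C [-19. -28.] row y,z 0.5 -0.4
-174 C [-22. -24.] row y,z 0.4 -0.3
-186 C [-30. -18.] row y,z 0.6 -0.8
-198 C [-31. -12.] row y,z 0.6 -0.1
-206 C [-30.  -9.] row y,z 0.3 0.1
```

View pics/p5.png

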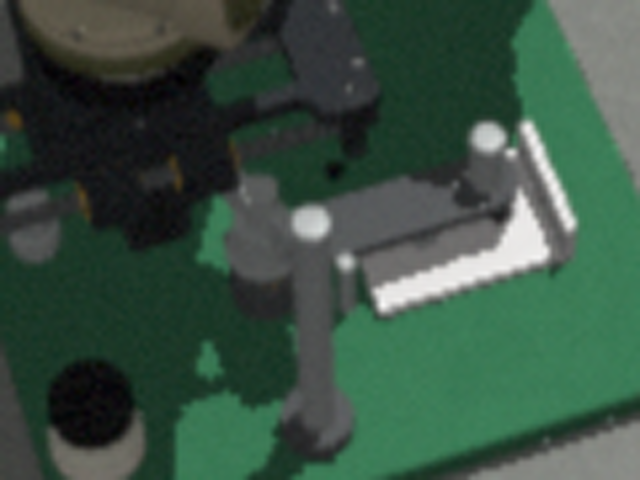

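The finger is behind the other wing, which now points away from the camera at about (240,190). Second stroke.

Emit:
{"op": "play_rows", "data": {
  "rows": [0,0,0,0,1.3,-0.5,0,0,0,0,0,0.5,-0.4,0,0,0,0,0,0.5,-0.4,0,0,0,0,0,0.6,-0.6,0,0,0,0,0,0.7,0,0,0,0,0,0,0.7,0,0,0,0,0,0,0.8,0,0,0,0,0,0,0.8,0,0,0,0,0,0,0.9,0,0,0,0,0,0,0.8,0,0]
}}

```text
time: 10.2
eef_pos: [572.3, -34.4, 90.5]
tcp_rot: [-0.247, 1.558, 0.249]
ft_force: [-0.2, 0.7, -0.4]
finger_gap: 0.2
```

```bash
python3 -c "
from h import *
st()"
```

```text
t 10.2 jig [-28.3  29.9  90.5] zyaw -0.0 tilt [-0.001  0.001 -1.   ] F [ 0.   0.7 -0.4] gap 0.2
```

Emit:
{"op": "play_rows", "data": {
  "rows": [0,0,0,0.1,0,0.7,0,0,0,0,0,0.1,0.6,0,0,0,0,0,0.2,0.6,0,0,0,0,0,0.3,0.6,0,0,0,0,0,0.1,0.4,0,0,0,0,0,0,0,0]
}}

```text
time: 10.8
eef_pos: [599.0, -19.7, 89.7]
tcp_rot: [-0.248, 1.556, 0.248]
ft_force: [-1.5, 0.6, 0.1]
finger_gap: 0.2
```

```bash
python3 - <<'E'
from h import *
st()
b=ctrl.read_camera("scene")["img"][240:330,250:370]
cv2.imwrite("pics/p6.png",cv2.resize(b,(640,480),interpolation=2))
E
```

```text
t 10.8 jig [ 1.6 35.5 89.7] zyaw -0.0 tilt [ 0.001 -0.    -1.   ] F [-1.2  1.   0.1] gap 0.2
```

View pics/p6.png

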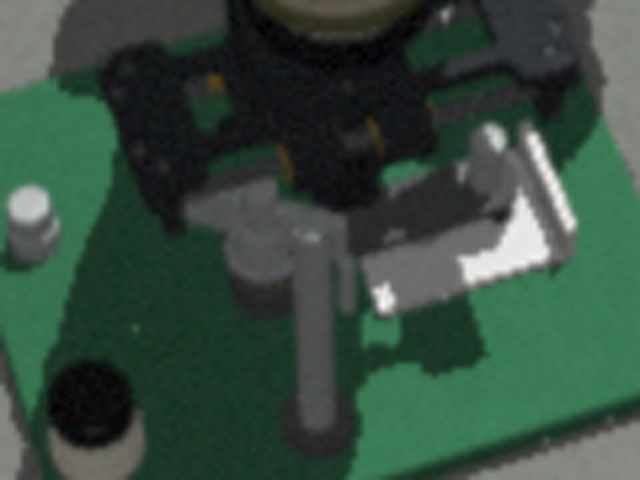

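The wing is near phi −295° (visible tip at (200,205)), and the strap and bracket are in place. Pushing on gently to the stop.

Emit:
{"op": "play_rows", "data": {
  "rows": [0,0,0,0,-0.1,0.3,0,0,0,0,0,-0.2,0.3,0,0,0,0,0,-0.2,0.2,0,0,0,0,0,0,0,0]
}}

```text
time: 11.25
eef_pos: [603.2, -20.4, 89.1]
tcp_rot: [-0.244, 1.568, 0.252]
ft_force: [-22.0, 6.6, 7.8]
finger_gap: 0.7
```

```bash
python3 -c "
from h import *
st()"
```

```text
t 11.25 jig [ 5.4 33.5 89.1] zyaw -0.0 tilt [-0.01   0.007 -1.   ] F [-18.9  13.2   7.8] gap 0.7
```

The force rose to 23 N, about 10 times friction, so the nut is on its hard stop. Retreating.

Emit:
{"op": "play_rows", "data": {
  "rows": [0,0,0,0,0.6,-0.9,0,0,0,0,-1,0.6,-0.6,0,0,0,0,-4,0,0,0,0,0,0,-5,0,0,0,0,0,0,-3,0,-4,0,0,0,0,0,0,-5,0,0,0,0,0,0,-5,0,0,0,0,0,0,-5,0,0,0,0,0,0,-4,0,0,0,0,0,0,0,0]
}}

```text
time: 12.25
eef_pos: [368.2, -87.3, 220.9]
tcp_rot: [-0.246, 1.555, 0.244]
ft_force: [-0.3, -0.2, -0.2]
finger_gap: 0.5
```

```bash
python3 - <<'E'
from h import *
st()
b=ctrl.read_camera("scene")["img"][240:330,250:370]; a=ctrl.read_camera("top")["img"][165:285,240:400]
cv2.imwrite("pics/p7.png",np.hstack([cv2.resize(a,(400,300),interpolation=2),cv2.resize(b,(400,300),interpolation=2)]))
E
```

```text
t 12.25 jig [-238.8   43.   220.9] zyaw -0.004 tilt [ 0.001 -0.002 -1.   ] F [-0.3 -0.1 -0.2] gap 0.5
```

View pics/p7.png

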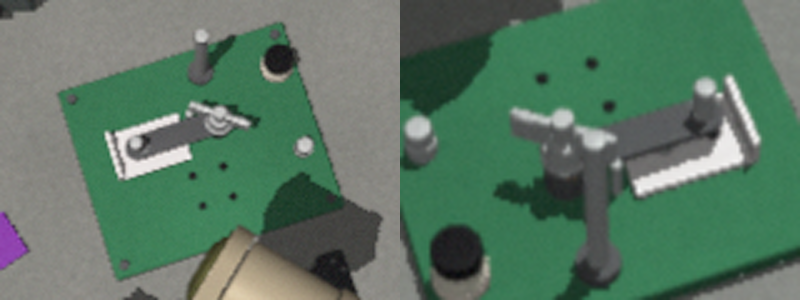

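```bash
python3 -c "
from h import *
print(ctrl.finish_job()); st()"
```

```text
the job is handed in; nothing more can be done
None
the job is handed in; nothing more can be done
```

The bracket is clamped and the job is handed in; the interface gave no verdict. With the gripper shut, I pushed the strap round by its peg onto the stop pin. I then stroked the wing nut clockwise in two strokes, on its drive faces only, until it would turn no further.

Last checks:
- **Strap:** it met the stop pin with a reaction of about 6 N, and the last pictures show it over the bracket.
- **Nut:** it met its hard stop at about 23 N. In the last top picture the wings lie about 55° from the jig's x axis, which is about 8.46 rad; 53° would be the full 8.5.
- **Bracket and bystanders:** in the last pictures the bracket, socket and jar look unmoved. Those pictures don't cover the mug, tape, screwdriver and spare bracket, but the arm never went near them at table height.
- **Arm:** it stood clear at about 0 N at 12.25 s of robot time.
- **Not measured:** the force of the strap's foot on the bracket could not be read directly, so I infer it from the nut being tight.

No check failed. The networks' labels for small parts were unreliable, so I measured those positions from the pictures myself.

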